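# Set an eyelet through the press guard

## Task

Set the eyelet in the tag: with the fingertips, push the press's orange-fronted carriage fully home; only then reach down through the window in the yellow guard and press the red lever pad fully down, hold it down for one second, let it come back up and withdraw. Never touch the guard, and neither move nor pick up anything else on the table.

Things in the scene. Friction and masses are not known exactly. Their poses are not given: they have to be found in the camera images.
- press: Bench eyelet press, fixed to the table: grey base plate, blue column, everything under a yellow-framed clear guard hood. Origin on the table under the middle of the hood; its x axis runs from the open carriage end (front) to the blue column (back), y to the left, z up. The hood covers x -102 to +102 mm, y -102 to +102 mm; the base plate in front of it (x -260 to -100, 130 mm wide) is 10 mm thick.
- guard: The guard hood: same origin and axes as press. Clear front, sides and back, and a top panel 5 mm thick sloping up by 15 degrees towards the back: its upper side is 126 mm above the table at the front edge and 180 mm at the back. In the panel is one window (see window_center); in the front below 56 mm height is a slot for the carriage. Must not be touched.
- window_center (a point): Middle of the rectangular window in the hood's yellow sloping top panel, half-way through the panel, 139 mm above the table. The window measures 79 mm along the press's x (seen from straight above) and 100 mm along its y; the lever's red pad lies straight below. Axes as press. Its far edge stands at about 152 mm height, its near edge at about 131 mm.
- lever_pad (a point): Middle of the upper face of the red pad (36 mm along x, 44 mm along y) at the front end of the press lever; moves with the lever. Raised, it is 118 mm above the table, about 20 mm under the window; pressed fully down it is 29 mm lower, straight down within 5 mm.
- lever (a joint): Lever angle in rad: 0 raised (rest), 0.25 fully down on its stop. The lever is hinged by the column, 117 mm behind the pad's middle. A spring raises it: about 3 N at the pad to start it moving, about 6 N fully down; when let go it comes back up by itself.
- carriage_face (a point): Middle of the orange front face of the carriage, an aluminium block 205 mm long, 104 mm wide, 32 mm high that carries the green tag; the face is square to the press's x axis, looks towards the press's -x, and spans heights 13 to 45 mm. Axes as press. It slides only along the press's x axis. Fully home the face is 155 mm in front of the press origin (53 mm in front of the hood).
- carriage (a joint): How far the carriage has been pushed in, in m: 0 fully drawn out, 0.070 fully home against its stop. Stiff (about 2 N) and stays where it is left.
- spool_orange: Small thread spool wound orange, white rims, standing, 36 mm across, 40 mm high; origin at the centre of its underside. Bystander.
- spool_green: Small thread spool wound green, white rims, standing, 36 mm across, 40 mm high; origin at the centre of its underside. Bystander.
- spool_blue: Small thread spool wound blue, white rims, standing, 36 mm across, 40 mm high; origin at the centre of its underside. Bystander.
- tape_roll: Roll of yellow tape lying flat, 76 mm across, 22 mm high; origin at the centre of its underside. Bystander.
- glue_jar: Small jar with black cap, 48 mm across, 55 mm high; origin at the centre of its underside. Bystander.
- eyelet_tray: Grey open tray for eyelets, 100 x 70 x 30 mm; origin at the centre of its underside. Bystander.
- screwdriver: Screwdriver, 160 mm long, lying along its x axis. Bystander.

How it is judged (in metres and radians):
On the way, in this order (a step that is already met when the one before it is completed fails the run):
1. the carriage is fully home, with the lever still up (value of joint carriage above 0.0665 m and value of joint lever below 0.06 rad), for 0.2 s.
2. the lever is held fully down with the carriage home (value of joint lever above 0.225 rad and value of joint carriage above 0.0665 m), for 0.7 s.
At the end, for the whole second after the job is handed in: The carriage is home (within 3.5 mm of its stop), the lever has been held at least 0.225 rad down for 0.7 s and is back up (below 0.03 rad), and all loose things are within 20 mm of where they started (value of joint carriage above 0.0665 m and value of joint lever below 0.03 rad and velocity of joint lever below 0.05 rad/s and distance of each of spool_orange, spool_green, spool_blue, tape_roll, glue_jar, eyelet_tray, screwdriver from where it was at the start of the episode below 0.02 m); the robot touches nothing.
It fails at once if the press is touched with anything but the fingers (contact force between the arm and press above 0.5 N).
It fails at once if the robot touches the guard (contact force between any of the fingers, the arm and guard above 0.5 N).
It fails at once if the lever is pressed before the carriage is home (value of joint lever above 0.1 rad and value of joint carriage below 0.0655 m).
It fails at once if a bystander is pushed, lifted or carried away (distance of any of spool_orange, spool_green, spool_blue, tape_roll, glue_jar, eyelet_tray, screwdriver from where it was at the start of the episode above 0.02 m).
It also fails if it takes over 51 s, if anything falls off the work surface, if the arm or the gripper's body presses on something with over 40 N, if the wrist force passes 120 N, or if a joint passes its speed limit or range.

## Robot

A 6-joint arm with a two-finger parallel gripper is mounted at the origin on the work surface. World frame = base frame: x ahead of the robot, y to its left, z up, the work surface at z = 0. Lengths are in mm, angles in degrees, forces in N, time in s.
With the tool pointing down it reaches from about 350 to 850 mm from the base axis. Payload 8.1 kg.
Tool frame: the origin (TCP) lies between the finger pads; the fingertips stand 22 mm ahead of it and the grasp point (between the pads) lies 3 mm ahead of it; z points along the fingers, y is the direction in which the jaws open and shut (so a half turn about z gives the same grasp; the last joint's range is limited). The gripper opens to 85 mm and grips with 20 to 120 N. Pads are 22 mm wide; open, the fingers measure 114 mm over their backs; the gripper's body (76 mm by 85 mm) begins 54 mm behind the grasp point. The pads swing forward as they close: fully open they stand 13 mm farther back than shut.
Start: joints at [-71.356, 7.471, 85.268, -0, 87.261, -4.893], TCP at [239.626, -550.077, 253.292] pointing down, gripper open.
Joint ranges: [-169.43, 169.43], [-51.17, 129.36], [1.28, 143.12], [-76.62, 256.62], [0, 156.53], [-152.29, 152.29]. Speed limits (degrees/s): [136.94, 136.94, 159.86, 180, 180, 180].

## Interface

Orientations are given as [roll, pitch, yaw] about the fixed x, y, z axes, in that order (R = Rz(yaw) Ry(pitch) Rx(roll)).
In Python, from bench import r gives the robot as it stands.
- The arm moves only by the tool drive_tool, never from a script. Its argument "moves" is a list of rows, each a list of 2 entries, a list of its own where there are three numbers: the shift along the world's x, y, z in mm, then the turn about the world's z in degrees. A call has exactly 8 rows; each row is the pose to reach, as a shift and turn from the pose commanded when the call began; what a row does not reach only later rows make up. A row lasts 1/12 s, in which the tool goes at most 41.7 mm and 7.16 degrees, less where a joint would pass 70% of its speed; a pose out of reach is approached as far as the arm can. A call with a gripper value outside its range is refused whole. "fingers" is the finger opening in mm, from 0 to 85.4, set as the call begins (left out, the last holds). The fingers move at their own pace and stop on an object; "squeeze" is the grip in N (left out, the last holds). Time passes only in rows, so rows that repeat a pose let the fingers close, or fill a call up. It gives the time, the measured TCP pose, the force and the opening at its end, in the units of the state.
- r.sense(): the state, without advancing time (a new reading comes with each control period).
- r.snapshot(name): name is "scene" or "side" or "wrist"; returns a dict with "pixels" (384x512x3 uint8, red, green, blue), "camera_matrix" (3x3 intrinsics, pixels), "k1" (the pictures are not rectified: a ray, as slopes to the right and down, at radius r is drawn at 1 + k1 r^2 times it, then the intrinsics apply), "xyz" and "orientation" of the camera in the world. Camera axes: x right, y down, z forward; pixel columns grow to the right and rows downward; lengths in mm; the calibration is good to about 2 mm. A picture is of the moment at which its call begins. There is no depth.
- r.hand_in(): hands the job in, once; it reports no verdict.
The state is a dict: "time": time; "joint_pos": joint angles; "qd": joint speeds; "joint_efforts": joint torques, N m; "tool_pos": TCP position; "tcp_rot": TCP orientation; "ft_force": force on the tool from outside, world axes, zero at the start; "wrist_torque": the same for the moment, N m; "finger_gap": finger opening in mm.
Only numpy, scipy, OpenCV 4.12 (cv2) and the standard library are available. Lean on these libraries where they do the work, as an engineer would, in place of code of your own. Each camera call takes 0.05 s, during which the arm holds its last target.

## Working session

There is one attempt and no reset: what is moved stays moved. The work goes in short steps, Python scripts to look and compute and a tool call to move; the robot and the scene stay as the last step left them, time stands still between calls to the robot, and variables do not carry over. Pictures are saved under pics/ and viewed, and the job is handed in when it is done.

Besides the shell and the picture viewer there is one more tool, called after ">>>" by a JSON object that holds its "api" and its "payload". drive_tool: Moves the arm, as the interface text tells. Its arguments: {"type":"object","properties":{"moves":{"type":"array","items":{"type":"array"}},"fingers":{"type":"number"},"squeeze":{"type":"number"}},"required":["moves"]}

```bash
ls; mkdir -p pics; cat > h.py <<'E'
import numpy as np, cv2
from bench import r
def snap(n,f):
    s=r.snapshot(n); cv2.imwrite(f,s['pixels'][:,:,::-1]); 
    np.save(f.replace('.png','.npy'),{k:v for k,v in s.items()},allow_pickle=True); return s
E
python3 - <<'E'
from h import *
for n in('scene','side','wrist'):
    s=snap(n,f'pics/{n}0.png'); print(n,s['camera_matrix'],s['k1'],s['xyz'],s['orientation'])
print(r.sense())
E
```

```text
pics
scene [[428.37618925   0.         257.25473684]
 [  0.         428.37618925 192.64874243]
 [  0.           0.           1.        ]] 0.04469974431352135 [1275.94418888  348.53023785  877.10777925] [-136.6978593    -1.00715812  115.04160845]
side [[481.30689845   0.         253.15510443]
 [  0.         481.30689845 190.80086265]
 [  0.           0.           1.        ]] -0.17404822345734405 [-10.21229686 674.94401119 657.96664194] [-121.36376569   -0.32222333 -135.94024   ]
wrist [[322.82219221   0.         256.30661353]
 [  0.         322.82219221 184.47074534]
 [  0.           0.           1.        ]] -0.008356330172988306 [ 312.30472097 -519.27112943  372.05239544] [ 1.62199807e+02  7.08956945e-02 -6.64662351e+01]
{'time': 0.15, 'joint_pos': array([-7.13554448e+01,  7.50512027e+00,  8.53184220e+01,  5.66466947e-06,
        8.72608305e+01, -4.89311166e+00]), 'qd': array([-0.03015433, -0.18849724, -0.17528103,  0.00437811,  0.02947205,
       -0.0940384 ]), 'joint_efforts': array([ 3.00752159e-03, -5.70063579e+01, -5.01158988e+01,  9.86846180e-05,
        9.58694320e-03,  3.86184183e-05]), 'tool_pos': array([ 239.49922299, -549.67895856,  252.45257137]), 'tcp_rot': array([-1.79915935e+02, -7.20238719e-03,  2.35376613e+01]), 'ft_force': array([ 0.02824121, -1.54215252, -0.50924262]), 'wrist_torque': array([-0.01361205,  0.02050808, -0.06419248]), 'finger_gap': 85.42626919604812}
```

View pics/scene0.png

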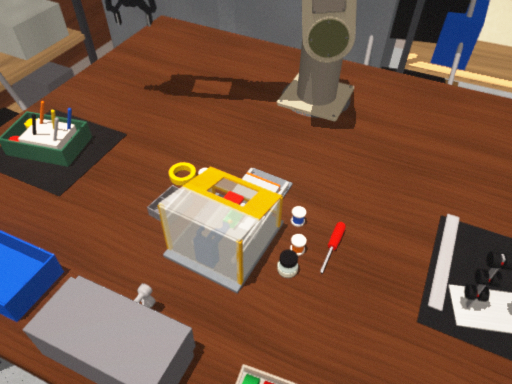

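View pics/side0.png

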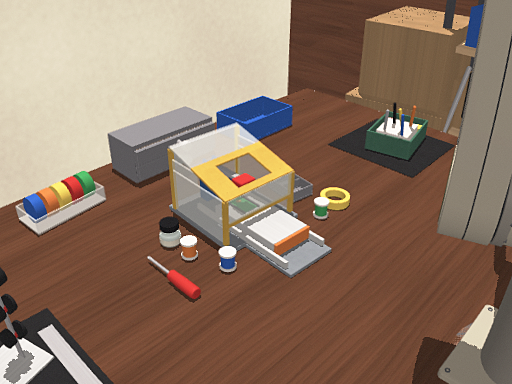

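View pics/wrist0.png

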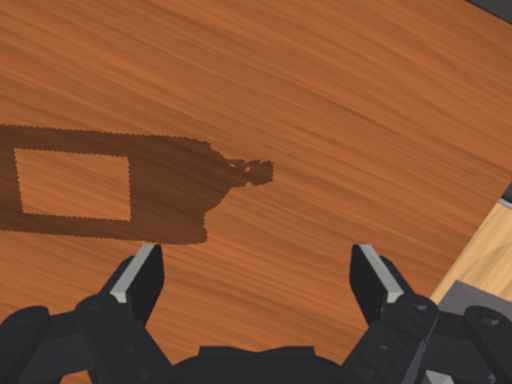

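Scene: press centred near (225,215), with its front towards the robot. Side: the guard is near (230,185), with the orange face at (292,240). I'll enlarge both.

```bash
python3 - <<'E'
import cv2
a=cv2.imread('pics/side0.png')[115:285,140:345]; cv2.imwrite('pics/sidec.png',cv2.resize(a,None,fx=3.9,fy=3.5,interpolation=2) if 0 else cv2.resize(a,None,fx=3.5,fy=3.5,interpolation=2))
a=cv2.imread('pics/scene0.png')[155:295,140:350]; cv2.imwrite('pics/scenec.png',cv2.resize(a,None,fx=3.5,fy=3.5,interpolation=2))
E
```

```text
(no output)
```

View pics/sidec.png

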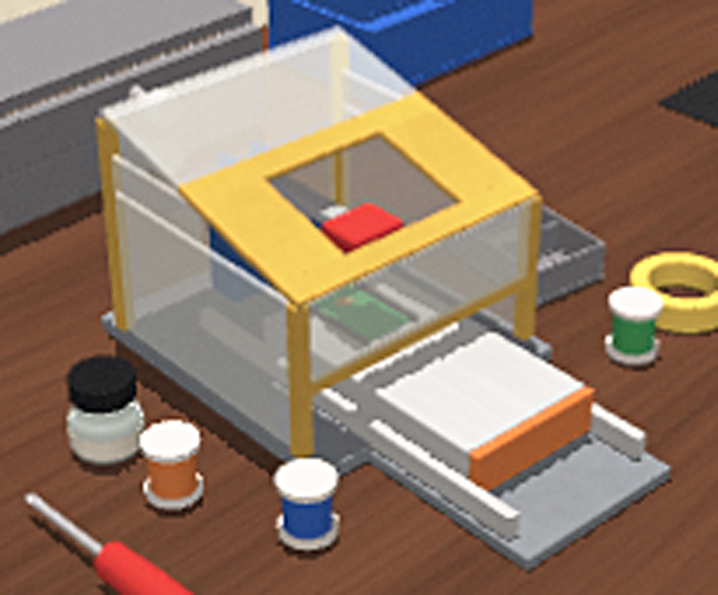

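View pics/scenec.png

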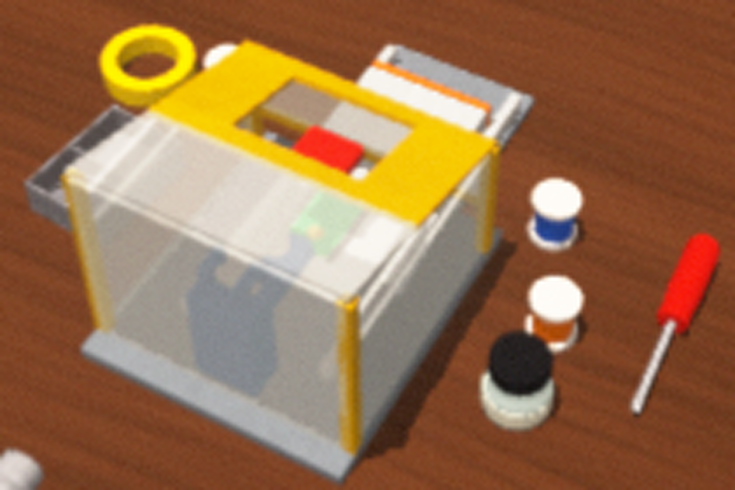

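```bash
cat >> h.py <<'E'
from scipy.spatial.transform import Rotation as R
def proj(s,P):
    Rm=R.from_euler('xyz',s['orientation'],degrees=True).as_matrix()
    c=(np.atleast_2d(P)-s['xyz'])@Rm
    u=c[:,:2]/c[:,2:]; u=u*(1+s['k1']*(u**2).sum(1,keepdims=True))
    K=s['camera_matrix']; return u*[K[0,0],K[1,1]]+K[:2,2]
def ray(s,px):
    K=s['camera_matrix']; d=(np.array(px)-K[:2,2])/[K[0,0],K[1,1]]; u=d.copy()
    for _ in range(20): u=d/(1+s['k1']*(u@u))
    Rm=R.from_euler('xyz',s['orientation'],degrees=True).as_matrix()
    return Rm@np.r_[u,1]
def onz(s,px,z):
    v=ray(s,px); return s['xyz']+v*(z-s['xyz'][2])/v[2]
def load(f): return np.load(f,allow_pickle=True).item()
def w2(p,P):
    P=np.atleast_2d(P); c,s=np.cos(p[2]),np.sin(p[2])
    return np.c_[p[0]+c*P[:,0]-s*P[:,1],p[1]+s*P[:,0]+c*P[:,1],P[:,2]]
E
cat > fit.py <<'E'
from h import *
from scipy.optimize import least_squares
zt=lambda x:126+(x+102)*np.tan(np.radians(15))
B={'FL':(-102,102,126),'FR':(-102,-102,126),'BL':(102,102,180),'BR':(102,-102,180),'PL':(-260,65,10),'PR':(-260,-65,10),
'NL':(-83.5,50,zt(-83.5)),'NR':(-83.5,-50,zt(-83.5)),'XR':(-4.5,-50,zt(-4.5)),'XL':(-4.5,50,zt(-4.5))}
side={'FL':(296,305),'FR':(539,197),'BL':(100,115),'BR':(340,28),'PL':(528,557),'PR':(668,465),'NL':(345,255),'NR':(462,202),'XR':(383,132),'XL':(268,178)}
sc={'BL':(350,300),'BR':(68,175),'FL':(497,148),'FR':(250,40),'PL':(533,100),'PR':(390,45),'XL':(360,182),'NL':(412,127),'NR':(295,80),'XR':(237,122)}
S=load('pics/side0.npy');C=load('pics/scene0.npy')
def res(p,full=0):
    o=[]
    for s,m,off in((S,side,(140,115)),(C,sc,(140,155))):
        P=np.array([B[k] for k in m],float); 
        for i,k in enumerate(m):
            if k in('NL','NR','XR','XL'): P[i,1]+=p[3]
        o.append(proj(s,w2(p,P))-(np.array(list(m.values()))/3.5+off))
    return o if full else np.concatenate(o).ravel()
if __name__=='__main__':
    f=least_squares(res,[500,-100,0,0],x_scale=[100,100,.1,10],loss='soft_l1'); p=f.x
    print(p,np.degrees(p[2]))
    for o,m in zip(res(p,1),(side,sc)): print(list(zip(m,o.round(1).tolist())))
    np.save('p.npy',p)
    for n,a in (('window',(-44,p[3],139)),('face out',(-225,0,29)),('home',(-155,0,29))): print(n,w2(p,a))
    g=lambda q,o:(np.array(q)/3.5+o)
    # face edges top z=45
    for q in((472,457),(590,388)): 
        w=onz(S,g(q,(140,115)),45); print('facetop',w)
    for q in((380,62),(490,105)):
        w=onz(C,g(q,(140,155)),45); print('facetop',w)
    for q in((362,228),): print('pad',onz(S,g(q,(140,115)),118))
    print('pad C',onz(C,g((330,148),(140,155)),118))
    for q,z in((((306,478)),40),((635,300),40),((170,440),40)): print('spool top b,g,o',onz(S,g(q,(140,115)),z))
    print('tape',onz(S,g((680,285),(140,115)),22))
E
python3 fit.py
```

```text
[ 7.02145910e+02  9.85770325e+00 -5.87263252e-02 -1.32909415e+00] -3.3647705826081302
[('FL', [0.0, -0.4]), ('FR', [-0.9, -1.7]), ('BL', [-1.9, -2.2]), ('BR', [-2.3, -1.4]), ('PL', [-0.6, 0.5]), ('PR', [0.5, -0.1]), ('NL', [-0.3, -0.6]), ('NR', [-0.2, -0.8]), ('XR', [-1.2, -1.0]), ('XL', [-1.9, -0.5])]
[('BL', [-0.1, -0.7]), ('BR', [-1.0, -1.8]), ('FL', [0.6, -3.3]), ('FR', [-0.5, -1.0]), ('PL', [0.6, -1.6]), ('PR', [1.5, -1.3]), ('XL', [0.4, -1.9]), ('NL', [1.8, -1.7]), ('NR', [-0.3, -2.5]), ('XR', [-1.7, -0.4])]
window [[658.14375351  11.11337364 139.        ]]
face out [[477.53378648  23.06353271  29.        ]]
home [[547.41311383  18.95505243  29.        ]]
facetop [503.39723982  74.7174673   45.        ]
facetop [497.23632877 -29.28269026  45.        ]
facetop [500.53374472 -24.335629    45.        ]
facetop [506.17003092  73.30080262  45.        ]
pad [650.99904863  18.5846011  118.        ]
pad C [660.17781093  14.53746204 118.        ]
spool top b,g,o [563.55069868 152.81049516  40.        ]
spool top b,g,o [ 543.9518641  -138.16318542   40.        ]
spool top b,g,o [648.56877345 185.58412125  40.        ]
tape [ 549.02882674 -200.68522604   22.        ]
```

>>> {"api": "drive_tool", "payload": {"moves": [[[8,24,0],7],[[16,48,0],14],[[24,72,0],21],[[32,97,0],28],[[40,121,0],35],[[48,145,0],42],[[56,169,0],49],[[64,193,0],56]], "fingers": 0}}

```text
time: 0.82
tool_pos: [303.7, -355.8, 253.0]
tcp_rot: [-180.0, -0.0, 79.9]
ft_force: [0.4, 0.2, 0.3]
finger_gap: -0.2
```

>>> {"api": "drive_tool", "payload": {"moves": [[[8,24,0],7],[[16,48,0],14],[[24,72,0],21],[[32,97,0],28],[[40,121,0],35],[[48,145,0],42],[[56,169,0],49],[[64,193,0],56]]}}

```text
time: 1.48
tool_pos: [367.7, -162.8, 253.1]
tcp_rot: [-180.0, -0.0, 135.9]
ft_force: [1.1, 0.7, -0.5]
finger_gap: 0.1
```

>>> {"api": "drive_tool", "payload": {"moves": [[[8,24,0],7],[[16,48,0],14],[[24,72,0],21],[[32,97,0],28],[[40,121,0],35],[[48,145,0],41],[[56,169,0],41],[[62,191,0],41]]}}

```text
time: 2.15
tool_pos: [429.8, 28.4, 253.1]
tcp_rot: [180.0, -0.0, 176.6]
ft_force: [-0.2, 0.1, 0.5]
finger_gap: -0.1
```

```bash
python3 - <<'E'
from h import *
s=snap('wrist','pics/w1.png'); print(s['xyz'],s['orientation'])
E
```

```text
[352.20399276  32.264558   372.82028731] [ 1.62118763e+02 -1.38352860e-04  8.65964835e+01]
```

View pics/w1.png

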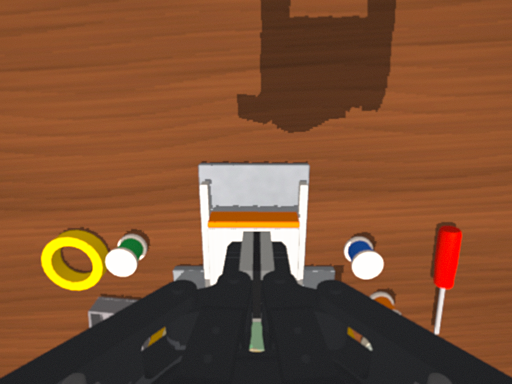

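The wrist view shows the press square to the tool. The base front edge runs (199,163)–(309,163), and the orange face spans (208–298, rows 212–227).

```bash
python3 - <<'E'
from h import *
import cv2
a=cv2.imread('pics/w1.png')[150:300,90:390]; cv2.imwrite('pics/w1c.png',cv2.resize(a,None,fx=2.6,fy=2.6,interpolation=2))
s=load('pics/w1.npy'); p=np.load('p.npy')
for q,z in(((199,163),10),((309,163),10),((209,227),45),((299,227),45),((209,212),13),((298,212),13),((374,248+15),40),((123,262),40)): print(q,onz(s,q,z).round(1))
for P in((-260,65,10),(-260,-65,10),(-102,102,10)): print(w2(p,P))
E
```

```text
(199, 163) [439.1 -39.3  10. ]
(309, 163) [446.6  87.7  10. ]
(209, 227) [504.4 -29.6  45. ]
(299, 227) [510.3  70.5  45. ]
(209, 212) [499.5 -33.6  13. ]
(298, 212) [505.9  73.4  13. ]
(374, 263) [564.6 158.5  40. ]
(123, 262) [ 545.8 -136.4   40. ]
[[446.40914021  90.00571966  10.        ]]
[[438.77910541 -39.77017397  10.        ]]
[[606.30839007 117.66850864  10.        ]]
```

View pics/w1c.png

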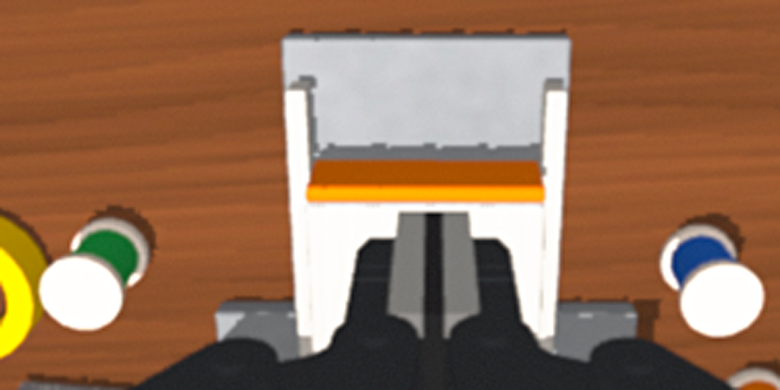

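>>> {"api": "drive_tool", "payload": {"moves": [[[4,0,-25],0],[[8,-1,-50],0],[[12,-1,-75],0],[[16,-1,-100],0],[[20,-1,-125],0],[[24,-1,-150],0],[[25,-2,-175],0],[[25,-2,-199],0]]}}

```text
time: 2.87
tool_pos: [454.4, 24.7, 52.9]
tcp_rot: [-180.0, -0.0, 176.5]
ft_force: [0.1, 0.8, -0.1]
finger_gap: 0.4
```

```bash
python3 - <<'E'
from h import *
s=snap('side','pics/s2.png')
a=cv2.imread('pics/s2.png')[115:285,180:385]; cv2.imwrite('pics/s2c.png',cv2.resize(a,None,fx=3.5,fy=3.5,interpolation=2))
print(r.sense()['tool_pos'])
E
```

```text
[450.87094501  24.89016749  48.08743041]
```

View pics/s2c.png

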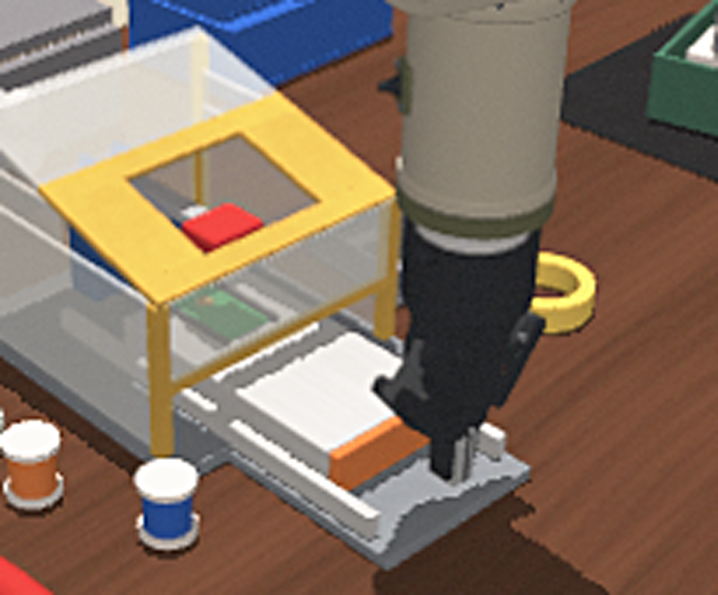

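>>> {"api": "drive_tool", "payload": {"moves": [[[4,0,0],0],[[10,0,0],0],[[17,-1,0],0],[[24,-1,0],0],[[32,-2,0],0],[[40,-2,0],0],[[48,-3,0],0],[[56,-3,0],0]]}}

```text
time: 3.58
tool_pos: [511.4, 21.7, 54.5]
tcp_rot: [-180.0, -0.0, 176.5]
ft_force: [-2.5, -1.7, 0.9]
finger_gap: 0.0
```

>>> {"api": "drive_tool", "payload": {"moves": [[[3,0,0],0],[[6,0,0],0],[[9,-1,0],0],[[12,-1,0],0],[[15,-1,0],0],[[17,-1,0],0],[[19,-1,0],0],[[21,-1,0],0]]}}

```text
time: 4.25
tool_pos: [531.6, 20.8, 54.2]
tcp_rot: [-180.0, -0.0, 176.5]
ft_force: [-1.9, -0.9, -0.1]
finger_gap: 0.3
```

>>> {"api": "drive_tool", "payload": {"moves": [[[1,0,0],0],[[2,0,0],0],[[3,0,0],0],[[3.5,0,0],0],[[4,0,0],0],[[4.5,0,0],0],[[5,0,0],0],[[5,0,0],0]]}}

```text
time: 4.92
tool_pos: [536.7, 20.9, 54.3]
tcp_rot: [180.0, 0.0, 176.5]
ft_force: [-0.5, -0.6, -1.0]
finger_gap: 0.2
```

>>> {"api": "drive_tool", "payload": {"moves": [[[0.5,0,0],0],[[1,0,0],0],[[1.5,0,0],0],[[2,0,0],0],[[2.5,0,0],0],[[3,0,0],0],[[3,0,0],0],[[3,0,0],0]]}}

```text
time: 5.58
tool_pos: [537.8, 21.0, 54.1]
tcp_rot: [-180.0, -0.3, 176.5]
ft_force: [-13.4, -1.6, 8.2]
finger_gap: 0.1
```

```bash
python3 - <<'E'
from h import *
for n in ('side','wrist'): snap(n,f'pics/{n}3.png')
a=cv2.imread('pics/side3.png')[115:285,140:345]; cv2.imwrite('pics/side3c.png',cv2.resize(a,None,fx=3.5,fy=3.5,interpolation=2))
x=r.sense();print(x['tool_pos'],x['ft_force'])
E
```

```text
[537.71808444  21.01125635  54.07507475] [-12.40689863  -1.20183515   9.22451777]
```

View pics/side3c.png

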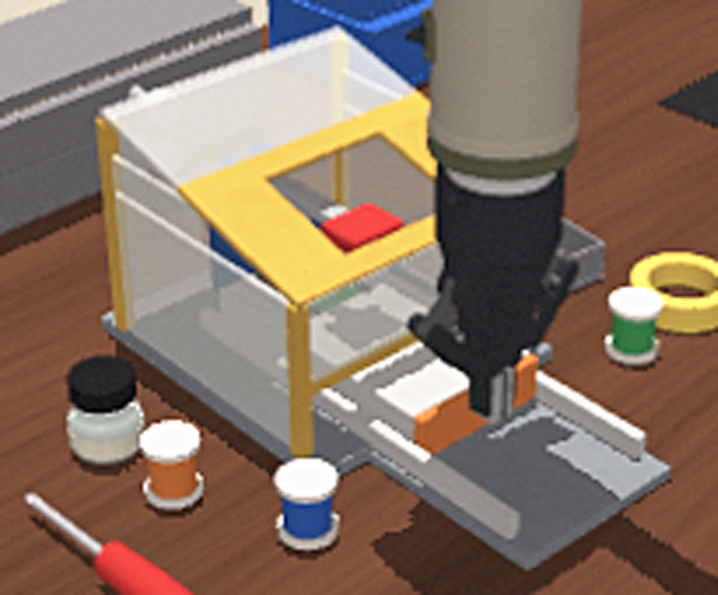

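View pics/wrist3.png

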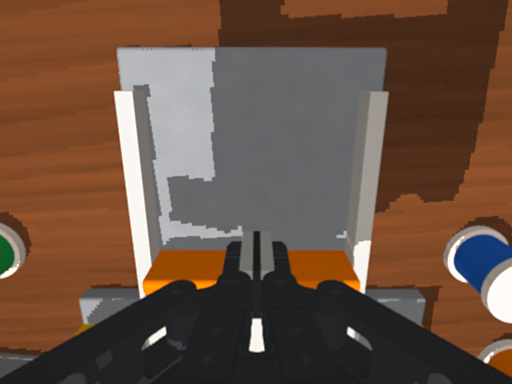

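```bash
python3 - <<'E'
from h import *
s=load('pics/wrist3.npy')
for q,z in(((118,48),10),((385,48),10),((160,251),13),((345,251),13),((144,288),45),((358,288),45)): print(q,onz(s,q,z).round(1))
s=load('pics/side3.npy')
for q,z in(((415,412),45),((537,352),45)): print(q,onz(s,np.array(q)/3.5+(140,115),z).round(1))
E
```

```text
(118, 48) [441.4 -39.3  10. ]
(385, 48) [449.   86.4  10. ]
(160, 251) [547.6 -34.5  13. ]
(345, 251) [553.9  69.1  13. ]
(144, 288) [549.3 -33.1  45. ]
(358, 288) [555.3  66.9  45. ]
(415, 412) [558.3  65.8  45. ]
(537, 352) [546.9 -36.7  45. ]
```

>>> {"api": "drive_tool", "payload": {"moves": [[[1,0,0],0],[[2,0,0],0],[[2,0,0],0],[[2,0,0],0],[[2,0,0],0],[[2,0,0],0],[[2,0,0],0],[[2,0,0],0]]}}

```text
time: 6.35
tool_pos: [537.9, 21.2, 53.5]
tcp_rot: [-180.0, -0.5, 176.6]
ft_force: [-22.2, -0.5, 14.3]
finger_gap: 0.2
```

>>> {"api": "drive_tool", "payload": {"moves": [[[-8,0,0],0],[[-20,0,0],0],[[-35,1,5],0],[[-42,1,30],0],[[-42,1,60],0],[[-42,1,95],0],[[-42,1,130],0],[[-42,1,165],0]]}}

```text
time: 7.02
tool_pos: [499.8, 22.2, 221.4]
tcp_rot: [180.0, 0.1, 176.5]
ft_force: [0.1, -0.1, -0.8]
finger_gap: 0.2
```

>>> {"api": "drive_tool", "payload": {"moves": [[[0,0,20],0],[[15,-1,30],0],[[40,-3,35],0],[[65,-5,35],0],[[90,-6,35],0],[[110,-8,35],0],[[120,-9,35],0],[[125,-10,35],0]]}}

```text
time: 7.68
tool_pos: [626.2, 12.0, 254.2]
tcp_rot: [180.0, 0.1, 176.5]
ft_force: [0.5, 0.7, -0.3]
finger_gap: 0.0
```

```bash
python3 - <<'E'
from h import *
for n in ('side','wrist','scene'): snap(n,f'pics/{n}4.png')
a=cv2.imread('pics/side4.png')[115:285,140:345]; cv2.imwrite('pics/side4c.png',cv2.resize(a,None,fx=3.5,fy=3.5,interpolation=2))
x=r.sense();print(x['tool_pos'],x['ft_force'],x['joint_pos'])
E
```

```text
[624.59400975  12.00255205 254.25167628] [ 0.64305697  0.85931182 -0.96158689] [-3.60548207e+00  1.12476341e+01  8.09794983e+01  9.53777054e-03
  8.77692005e+01 -9.01434721e+01]
```

View pics/side4c.png

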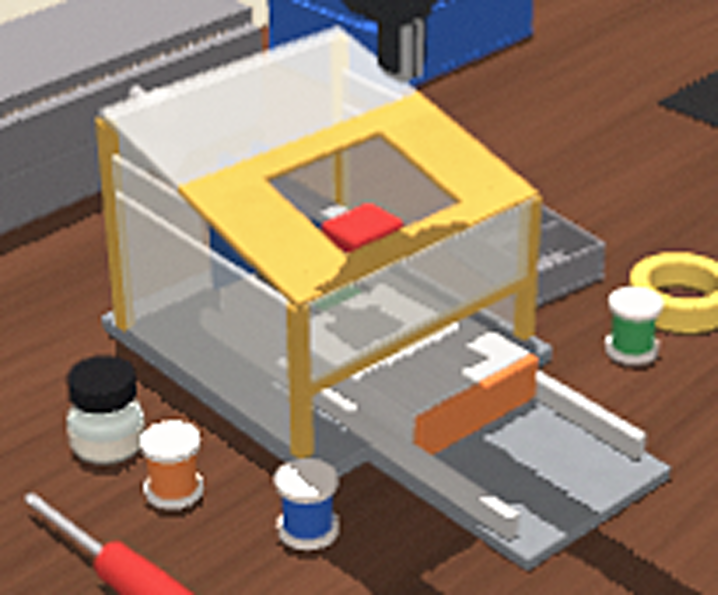

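View pics/wrist4.png

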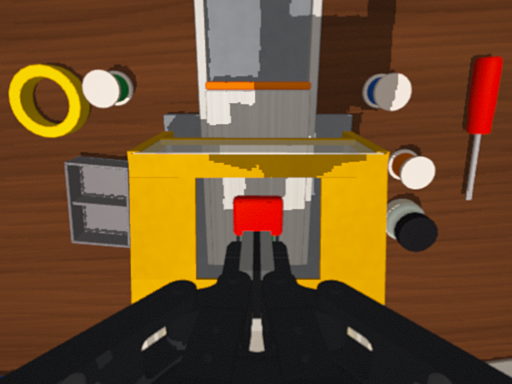

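The window spans columns 195–321 with its near edge at row 178. The pad spans columns 234–282 with its front edge at row 197. The hood front edge runs from (129,153) to (388,153).

```bash
python3 - <<'E'
from h import *
s=load('pics/wrist4.npy')
for n,q,z in(('NR',(195,178),131),('NL',(320,177),131),('padR',(234,198),118),('padL',(282,197),118),('FR',(129,153),126),('FL',(387,152),126),('XR',(197,278),149),('faceR',(206,90),45),('faceL',(310,89),45)): print(n,onz(s,q,z).round(1))
p=[703.5,8.8,np.radians(-3.4)]
for P in((-83.5,-50,131),(-83.5,50,131),(-62,-22,118),(-62,22,118),(-102,-102,126),(-102,102,126)): print(w2(p,P).round(1))
s=load('pics/side4.npy'); p=np.load('p.npy')
a=cv2.imread('pics/wrist4.png')[120:300,110:400]; cv2.imwrite('pics/w4c.png',cv2.resize(a,None,fx=2.7,fy=2.7,interpolation=2))
E
```

```text
NR [618.6 -36.8 131. ]
NL [623.7  61.3 131. ]
padR [641.9  -8.8 118. ]
padL [643.4  31.7 118. ]
FR [596.6 -87.1 126. ]
FL [608.  114.6 126. ]
XR [697.4 -41.3 149. ]
faceR [554.6 -34.   45. ]
faceL [559.9  67.6  45. ]
[[617.2 -36.2 131. ]]
[[623.1  63.7 131. ]]
[[640.3  -9.5 118. ]]
[[642.9  34.4 118. ]]
[[595.6 -87.  126. ]]
[[607.7 116.7 126. ]]
```

View pics/w4c.png

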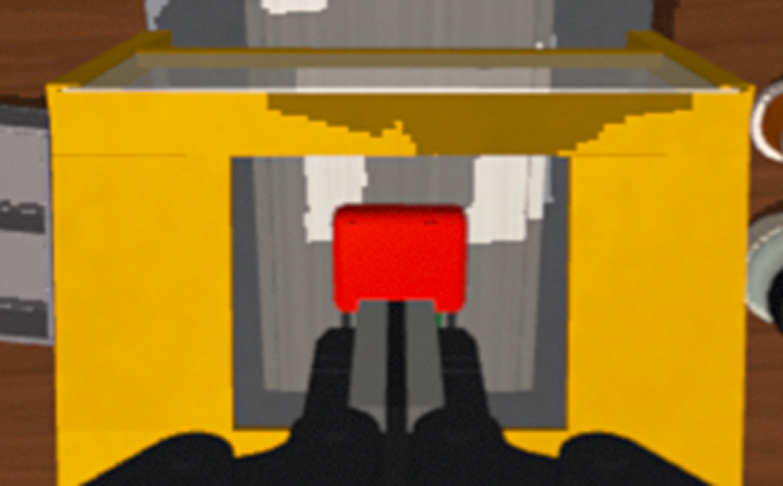

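>>> {"api": "drive_tool", "payload": {"moves": [[[8,0,0],0],[[18,0,0],0],[[25,-1,0],0],[[30,-1,-10],0],[[30,-1,-30],0],[[30,-1,-55],0],[[30,-1,-75],0],[[30,-1,-84],0]]}}

```text
time: 8.5
tool_pos: [652.6, 11.0, 165.7]
tcp_rot: [180.0, -0.3, 176.5]
ft_force: [-0.6, -0.7, -0.9]
finger_gap: 0.4
```

```bash
python3 - <<'E'
from h import *
for n in ('side','scene'): snap(n,f'pics/{n}5.png')
a=cv2.imread('pics/side5.png')[65:235,140:345]; cv2.imwrite('pics/side5c.png',cv2.resize(a,None,fx=3.5,fy=3.5,interpolation=2))
a=cv2.imread('pics/scene5.png')[125:265,140:350]; cv2.imwrite('pics/scene5c.png',cv2.resize(a,None,fx=3.5,fy=3.5,interpolation=2))
x=r.sense();print(x['tool_pos'],x['ft_force'])
E
```

```text
[652.86704744  11.04835714 167.14092201] [0.18469126 0.25719033 0.27328818]
```

View pics/side5c.png

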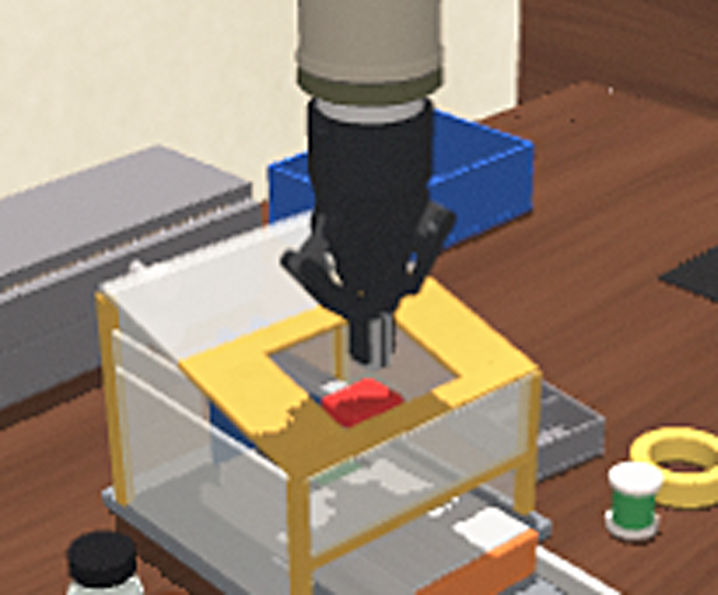

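View pics/scene5c.png

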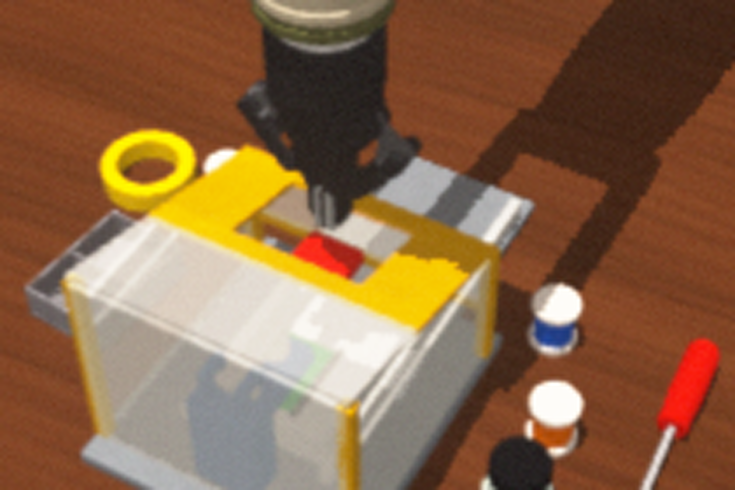

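>>> {"api": "drive_tool", "payload": {"moves": [[[0,0,-5],0],[[0,0,-11],0],[[0,0,-17],0],[[0,0,-23],0],[[0,0,-29],0],[[0,0,-34],0],[[0,0,-38],0],[[0,0,-40],0]]}}

```text
time: 9.27
tool_pos: [654.3, 10.9, 129.7]
tcp_rot: [-180.0, -0.0, 176.5]
ft_force: [-2.5, 0.9, 3.4]
finger_gap: 0.3
```

```bash
python3 - <<'E'
from h import *
for n in ('side','scene'): snap(n,f'pics/{n}6.png')
a=cv2.imread('pics/side6.png')[85:235,160:345]; cv2.imwrite('pics/side6c.png',cv2.resize(a,None,fx=4,fy=4,interpolation=2))
a=cv2.imread('pics/scene6.png')[135:265,150:350]; cv2.imwrite('pics/scene6c.png',cv2.resize(a,None,fx=4,fy=4,interpolation=2))
x=r.sense();print(x['tool_pos'],x['ft_force'])
E
```

```text
[654.37329756  10.94549389 129.95876486] [-2.49500627 -0.63519346  2.85985433]
```

View pics/side6c.png

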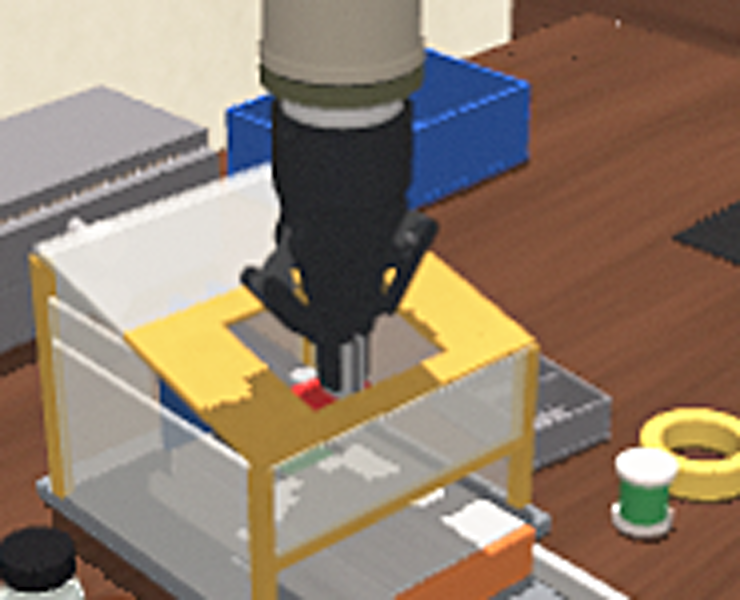

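View pics/scene6c.png

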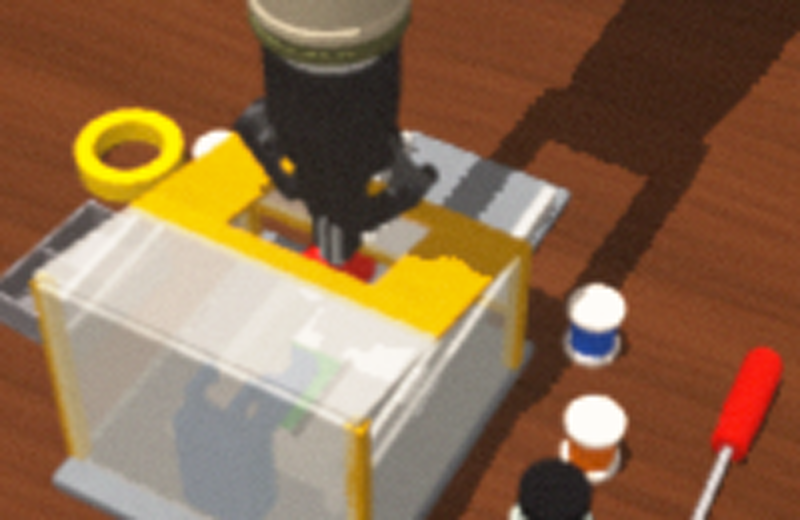

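```bash
python3 - <<'E'
from h import *
S=load('pics/side6.npy');C=load('pics/scene6.npy')
def tri(a,b):
    a=np.array(a)/4+(160,85); b=np.array(b)/4+(150,135)
    d1,d2=ray(S,a),ray(C,b); A=np.c_[d1,-d2]; t=np.linalg.lstsq(A,C['xyz']-S['xyz'],rcond=None)[0]
    return ((S['xyz']+t[0]*d1+C['xyz']+t[1]*d2)/2).round(1), np.linalg.norm(S['xyz']+t[0]*d1-C['xyz']-t[1]*d2).round(1)
print(tri((243,278),(436,172)),tri((430,225),(243,115)))
# project reference points: x=655 plane silhouettes
for y in (-40,-30,30,40,50,60):
  for z in (150,160,170): 
    P=[655,11+y,z]; print(y,z,((proj(S,P)[0]-(160,85))*4).round(),((proj(C,P)[0]-(150,135))*4).round())
E
```

```text
(array([655.6,  77.5, 203.9]), np.float64(4.8)) (array([646.8, -53.1, 190.3]), np.float64(2.2))
-40 150 [388. 299.] [275. 184.]
-40 160 [388. 284.] [274. 172.]
-40 170 [388. 268.] [273. 160.]
-30 150 [376. 305.] [290. 189.]
-30 160 [376. 289.] [289. 177.]
-30 170 [376. 274.] [288. 165.]
30 150 [299. 342.] [380. 221.]
30 160 [299. 326.] [380. 209.]
30 170 [299. 309.] [380. 197.]
40 150 [286. 348.] [396. 226.]
40 160 [286. 332.] [396. 214.]
40 170 [285. 316.] [396. 202.]
50 150 [272. 355.] [411. 232.]
50 160 [272. 338.] [411. 220.]
50 170 [272. 322.] [411. 208.]
60 150 [259. 361.] [427. 237.]
60 160 [258. 345.] [427. 225.]
60 170 [258. 328.] [427. 213.]
```

>>> {"api": "drive_tool", "payload": {"moves": [[[0,0,-4],0],[[0,0,-8],0],[[0,0,-11],0],[[0,0,-14],0],[[0,0,-16],0],[[0,0,-18],0],[[0,0,-19],0],[[0,0,-19],0]]}}

```text
time: 10.03
tool_pos: [655.3, 10.9, 111.6]
tcp_rot: [180.0, 0.1, 176.5]
ft_force: [1.2, -0.6, 5.4]
finger_gap: 0.2
```

>>> {"api": "drive_tool", "payload": {"moves": [[[0,0,-1],0],[[0,0,-2],0],[[0,0,-3],0],[[0,0,-3],0],[[0,0,-3],0],[[0,0,-3],0],[[0,0,-3],0],[[0,0,-3],0]]}}

```text
time: 10.7
tool_pos: [655.7, 10.8, 110.4]
tcp_rot: [-180.0, 0.2, 176.5]
ft_force: [-3.0, -0.0, 13.9]
finger_gap: -0.2
```

On the stop: the force rose to 14 N and the tool stopped following the command. I'll hold here.

>>> {"api": "drive_tool", "payload": {"moves": [[[0,0,-1],0],[[0,0,-1],0],[[0,0,-1],0],[[0,0,-1],0],[[0,0,-1],0],[[0,0,-1],0],[[0,0,-1],0],[[0,0,-1],0]]}}

```text
time: 11.37
tool_pos: [655.8, 10.8, 110.1]
tcp_rot: [-180.0, 0.2, 176.5]
ft_force: [-5.4, -0.4, 18.6]
finger_gap: -0.3
```

```bash
python3 - <<'E'
from h import *
for n in ('side',): snap(n,f'pics/{n}7.png')
a=cv2.imread('pics/side7.png')[85:235,160:345]; cv2.imwrite('pics/side7c.png',cv2.resize(a,None,fx=4,fy=4,interpolation=2))
x=r.sense();print(x['tool_pos'],x['ft_force'],x['time'])
E
```

```text
[655.76543667  10.84231986 110.06579656] [-5.37803904  0.21067426 18.50220159] 11.4167
```

View pics/side7c.png

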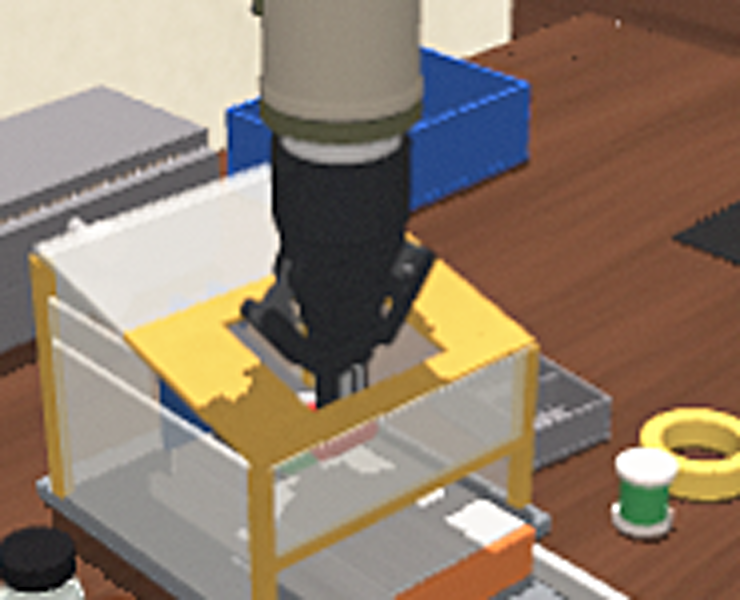

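>>> {"api": "drive_tool", "payload": {"moves": [[[0,0,0],0],[[0,0,0],0],[[0,0,0],0],[[0,0,0],0],[[0,0,0],0],[[0,0,0],0],[[0,0,0],0],[[0,0,0],0]]}}

```text
time: 12.08
tool_pos: [655.8, 10.8, 110.1]
tcp_rot: [-180.0, 0.2, 176.5]
ft_force: [-5.9, 0.3, 18.1]
finger_gap: -0.1
```

The lever pad is well below the window, on its stop, and has been held for about 1.4 s. Now I'll raise slowly so the lever follows, then withdraw.

>>> {"api": "drive_tool", "payload": {"moves": [[[0,0,4],0],[[0,0,10],0],[[0,0,16],0],[[0,0,22],0],[[0,0,29],0],[[0,0,36],0],[[0,0,46],0],[[0,0,60],0]]}}

```text
time: 12.75
tool_pos: [653.5, 11.0, 166.5]
tcp_rot: [-180.0, -0.2, 176.5]
ft_force: [0.8, -0.0, -0.8]
finger_gap: 0.1
```

>>> {"api": "drive_tool", "payload": {"moves": [[[0,0,15],0],[[0,0,35],0],[[0,0,60],0],[[0,0,80],0],[[-20,0,90],0],[[-50,0,95],0],[[-80,0,95],0],[[-100,0,95],0]]}}

```text
time: 13.42
tool_pos: [552.9, 11.0, 263.7]
tcp_rot: [-180.0, 0.0, 176.5]
ft_force: [-1.2, -0.3, -0.2]
finger_gap: 0.3
```

>>> {"api": "drive_tool", "payload": {"moves": [[[-20,0,0],0],[[-40,0,0],0],[[-60,0,0],0],[[-70,0,0],0],[[-70,0,0],0],[[-70,0,0],0],[[-70,0,0],0],[[-70,0,0],0]]}}

```text
time: 14.08
tool_pos: [485.2, 10.9, 262.6]
tcp_rot: [180.0, 0.0, 176.5]
ft_force: [-0.7, 1.1, -0.6]
finger_gap: -0.2
```

```bash
python3 - <<'E'
from h import *
for n in ('side','wrist'): snap(n,f'pics/{n}8.png')
a=cv2.imread('pics/side8.png')[115:285,140:345]; cv2.imwrite('pics/side8c.png',cv2.resize(a,None,fx=3.5,fy=3.5,interpolation=2))
x=r.sense();print(x['tool_pos'],x['ft_force'],x['time'])
E
```

```text
[485.04786114  10.90204543 262.22285678] [ 0.73771674 -0.41948494  0.1209633 ] 14.1833
```

View pics/side8c.png

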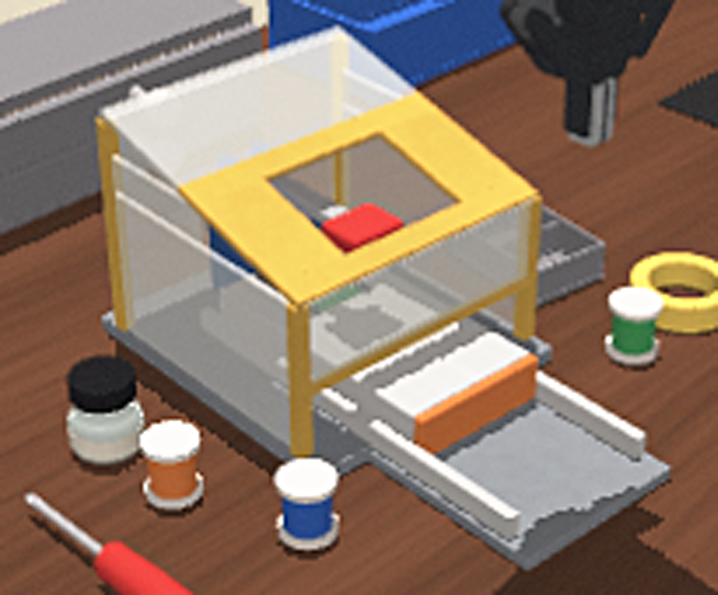

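View pics/wrist8.png

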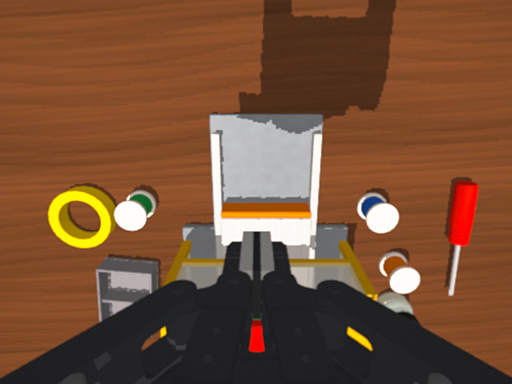

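The red pad is back at its starting place (crop 362,228). The carriage face has not moved since the push, and every bystander is where it was. Handing in.

```bash
python3 -c "
from bench import r
print(r.hand_in())"
```

```text
the job is handed in; nothing more can be done
None
```

The eyelet is set and the job is handed in at about 14 s of the 51 s allowed. The hand-in reports no verdict, so the results below are my own checks.

- **Carriage:** I pushed it with closed fingertips until the force rose to 22 N and the tool stopped moving forward. The camera put the face about 105–106 mm behind the base plate's front edge, which matches the stated 105 mm for fully home. It was still there in the last pictures.
- **Lever:** I reached down through the window and pressed the pad to its stop. The force rose from 5 N to 18 N, with the fingertips about 88 mm above the table against an expected 89 mm. I held it there for about 1.4 s, then raised the fingers slowly. In the last side picture the pad is back at its starting place.
- **Guard and bystanders:** I saw no sign of contact with the guard in the forces or pictures. The bystanders look unmoved. The wrist force reads about zero with the tool well clear.

**Disagreements:** the first fit of the press position from the fixed cameras was off by up to about 3 pixels. The wrist pictures differed from it by 2–3 mm, so I used the wrist values for the press stroke. I had no direct joint readings, so the carriage and lever values are inferred from force and pictures.

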